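# Show on film where the stray specimen jar belongs

## Task

Start the bench recorder by pressing its button down, then show the camera where the stray jar belongs: point from right above at the wide, squat jar standing outside the tray, fingertips a few centimetres above its lid without touching it, and hold there for two seconds. Then point in the same way at the tray's empty cell, fingertips a few centimetres above its floor, hold for two seconds, and finish there, still pointing. Do not touch the tray or any jar or bottle, and do not dip low over any other jar or bottle, as if pointing at it.

Things in the scene. Friction and masses are not known exactly. Their poses are not given: they have to be found in the camera images.
- recorder: fixed white box lying flat on the bench, 110 x 80 x 40 mm (x, y, z), with the button on its top; origin at the centre of its underside, z up
- button_top (a point): centre of the top face of the recorder's round grey push button (34 mm across, at the robot's side of the box top); pressed straight down
- button (a joint): travel of the button in m: 0 released, 0.006 fully pressed (4 N); counts as pressed beyond 0.0045; springs back when let go
- tray: fixed square aluminium tray, 170 x 170 x 25 mm, walls and floor 5 mm, divided into 2 x 2 cells each 77 mm square, cell centres 41 mm from the tray's centre in x and y; origin at the centre of its underside, z up. Three cells hold a squat jar each, one is empty
- empty_cell: round cork pad (66 mm across, under 1 mm thick) on the floor of the tray's one empty cell; origin at the cell's centre at floor height, z up; tray rim 20 mm above it, neighbouring jars' lids 46 mm above it
- stray_jar: the stray jar, loose on the bench outside the tray: wide, squat amber glass jar, 60 mm across, 46 mm tall with its closed black lid; origin at the centre of its underside, z up, lid top 46 mm above it
- tray_jar_a: in a tray cell: wide, squat amber glass jar, 60 mm across, 46 mm tall with its closed black lid; origin at the centre of its underside, z up, lid top 46 mm above it
- tray_jar_b: in a tray cell: wide, squat amber glass jar, 60 mm across, 46 mm tall with its closed black lid; origin at the centre of its underside, z up, lid top 46 mm above it
- tray_jar_c: in a tray cell: wide, squat amber glass jar, 60 mm across, 46 mm tall with its closed black lid; origin at the centre of its underside, z up, lid top 46 mm above it
- slim_bottle: slim tall amber bottle with a black cap, 36 mm across, 95 mm tall, loose on the bench; origin at the centre of its underside, z up
- medium_jar: narrow amber jar with a black lid, 42 mm across, 78 mm tall, loose on the bench; origin at the centre of its underside, z up
- square_bottle: square amber bottle, 42 x 42 mm, 80 mm tall with its round black cap, loose on the bench; origin at the centre of its underside, z up
Mind the look-alikes: they are no part of the job. What is meant by the recorder is not pink or purple, and is the smaller of those in its own colour.

How it is judged:
On the way, in this order (a step that is already met when the one before it is completed fails the run):
1. the recorder's button is pressed down (value of joint button above 0.0045 m), for 0.05 s.
2. the fingertips dwell just above the stray jar's lid (horizontal distance between the grasp point and stray_jar below 0.025 m and z of the grasp point in the frame of stray_jar between 0.06 and 0.13 m), for 1.2 s.
3. the fingertips dwell just above the tray's empty cell (horizontal distance between the grasp point and empty_cell below 0.025 m and z of the grasp point in the frame of empty_cell between 0.022 and 0.11 m), for 1.2 s.
At the end, for the whole second after the job is handed in: Still pointing at the empty cell, touching nothing: grasp point within 25 mm sideways of the cell centre, 22 to 110 mm above its floor (fingertips about 3 to 90 mm); button released; every jar and bottle within 6 mm of where it stood (all of step 3 and value of joint button below 0.0015 m and distance of each of stray_jar, tray_jar_a, tray_jar_b, tray_jar_c, slim_bottle, medium_jar, square_bottle from where it was at the start of the episode below 0.006 m).
It fails at once if a jar or bottle is touched, shifted or lifted (contact force between any of stray_jar, tray_jar_a, tray_jar_b, tray_jar_c, slim_bottle, medium_jar, square_bottle and the fingers above 0.3 N or contact force between any of stray_jar, tray_jar_a, tray_jar_b, tray_jar_c, slim_bottle, medium_jar, square_bottle and the arm above 0.3 N or distance of any of stray_jar, tray_jar_a, tray_jar_b, tray_jar_c, slim_bottle, medium_jar, square_bottle from where it was at the start of the episode above 0.006 m).
It fails at once if the tray is touched (contact force between tray and the fingers above 0.3 N or contact force between tray and the arm above 0.3 N).
It fails at once if the fingertips dip to within about 30 mm over another jar or bottle, as if pointing at it ((horizontal distance between the grasp point and tray_jar_a below 0.02 m and z of the grasp point in the frame of tray_jar_a below 0.095 m) or (horizontal distance between the grasp point and tray_jar_b below 0.02 m and z of the grasp point in the frame of tray_jar_b below 0.095 m) or (horizontal distance between the grasp point and tray_jar_c below 0.02 m and z of the grasp point in the frame of tray_jar_c below 0.095 m) or (horizontal distance between the grasp point and slim_bottle below 0.02 m and z of the grasp point in the frame of slim_bottle below 0.144 m) or (horizontal distance between the grasp point and medium_jar below 0.02 m and z of the grasp point in the frame of medium_jar below 0.127 m) or (horizontal distance between the grasp point and square_bottle below 0.02 m and z of the grasp point in the frame of square_bottle below 0.129 m)).
It also fails if it takes over 58 s, if anything falls off the work surface, if the arm or the gripper's body presses on something with over 40 N, if the wrist force passes 120 N, or if a joint passes its speed limit or range.

## Robot

A 7-joint arm with a two-finger parallel gripper is mounted at the origin on the work surface. World frame = base frame: x ahead of the robot, y to its left, z up, the work surface at z = 0. Lengths are in m, angles in rad, forces in N, time in s.
With the tool pointing down it reaches from about 0.425 to 0.8 m from the base axis. Payload 8.3 kg.
Tool frame: the origin (TCP) lies at the very end of the fingers, on their centre line; the grasp point (between the pads) lies 19 mm behind it (arm.grip_point_offset is the distance from the TCP to the grasp point, in m); z points along the fingers, y is the direction in which the jaws open and shut (so a half turn about z gives the same grasp; the last joint's range is limited). The gripper opens to 85 mm and grips with 20 to 120 N. Pads are 22 mm wide; open, the fingers measure 114 mm over their backs; the gripper's body (76 mm by 85 mm) begins 54 mm behind the grasp point. The pads swing forward as they close: fully open they stand 13 mm farther back than shut.
Start: joints at [-1.333, 0.383, 0.016, 1.37, -0.006, 1.388, -0.046], TCP at [0.185, 0.597, 0.231] pointing down, gripper open.
Joint ranges: [-2.95, 2.95], [-0.25, 2.06], [-1.52, 1.56], [0.18, 2.33], [-1.44, 4.58], [0.02, 2.06], [-3.01, 3.01]. Speed limits (rad/s): [2.39, 2.39, 3.01, 3.01, 3.14, 3.14, 3.14].

## Interface

Orientations are given as a rotation vector (axis times angle).
In Python, from workcell import arm gives the robot as it stands.
- The arm moves only by the tool drive_tool, never from a script. Its arguments are lists of equal length, an entry for each row: "rot": the turn, a rotation vector about the tool's x, y, z as a fraction of full scale, a list of three; "xyz": the shift along the tool's x, y, z as a fraction of full scale, a list of three; "claw": the finger opening in mm, from 0 to 85.4. A call has 1 to 5 rows; each row is the pose to reach, as a shift and turn from the pose commanded when the call began, along the tool's axes at that moment, turning the shorter way round; what a row does not reach only later rows make up. Full scale, the value 1, is 40 cm for a shift and 2 pi rad for a turn. A row lasts 1/12 s, in which the tool goes at most 41.7 mm and 7.16 degrees, less where a joint would pass 70% of its speed; a pose out of reach is approached as far as the arm can. A call with a number of a shift or a turn outside -1 to 1 is refused whole. A call with a gripper value outside its range is refused whole. The fingers move at their own pace and stop on an object; "newtons" is the grip in N (left out, the last holds). Time passes only in rows, so rows that repeat a pose let the fingers close. It gives the time, the measured TCP pose, the force and the opening at its end, in the units of the state.
- arm.read_state(): the state, without advancing time (a new reading comes with each control period).
- arm.capture(name): name is "scene" or "top" or "wrist"; returns a dict with "pixels" (384x512x3 uint8, red, green, blue), "depth" (384x512 float32, m along the optical axis (not along the pixel's ray), 0 where there is no reading), "intrinsics" (3x3 intrinsics, pixels), "eye" and "attitude" of the camera in the world. Camera axes: x right, y down, z forward; pixel columns grow to the right and rows downward; lengths in m; the calibration is good to about 2 mm. A picture is of the moment at which its call begins.
- arm.job_done(): hands the job in, once; it reports no verdict.
The state is a dict: "time_s": time; "q": joint angles; "dq": joint speeds; "joint_efforts": joint torques, N m; "tcp_pos": TCP position; "eef_rot": TCP orientation; "ft_force": force on the tool from outside, world axes, zero at the start; "wrist_torque": the same for the moment, N m; "finger_gap": finger opening in m.
Only numpy, scipy, OpenCV 4.12 (cv2) and the standard library are available. Lean on these libraries where they do the work, as an engineer would, in place of code of your own. Each camera call takes 0.05 s, during which the arm holds its last target. There are 200 camera calls.

## Working session

There is one attempt and no reset: what is moved stays moved. The work goes in short steps, Python scripts to look and compute and a tool call to move; the robot and the scene stay as the last step left them, time stands still between calls to the robot, and variables do not carry over. Pictures are saved under pics/ and viewed, about 8 in all and at most 12, crops included, and the job is handed in when it is done.

Besides the shell and the picture viewer there is one more tool, called after "Call:" by a JSON object that holds its "fn" and its "kwargs". drive_tool: Moves the arm, as the interface text tells. Shift numbers are shares of 40 cm and turn numbers shares of 2 pi rad, none past 1 either way. Its arguments: {"type":"object","properties":{"rot":{"type":"array","items":{"type":"array","items":{"type":"number"}}},"xyz":{"type":"array","items":{"type":"array","items":{"type":"number"}}},"claw":{"type":"array","items":{"type":"number"}},"newtons":{"type":"number"}},"required":["rot","xyz","claw"]}

```bash
mkdir -p pics; cat > h.py <<'E'
import numpy as np,cv2,pickle
from workcell import arm
from scipy.spatial.transform import Rotation as R
def snap(n,f):
    c=arm.capture(n); cv2.imwrite(f'pics/{f}.png',c['pixels'][:,:,::-1]); pickle.dump(c,open(f'{f}.pkl','wb')); return c
def load(f): return pickle.load(open(f'{f}.pkl','rb'))
def att(c):
    a=np.array(c['attitude'],float); return a if a.shape==(3,3) else R.from_rotvec(a).as_matrix()
def cloud(c):
    K=c['intrinsics'];v,u=np.mgrid[:384,:512];d=c['depth']
    p=np.stack([(u-K[0,2])/K[0,0]*d,(v-K[1,2])/K[1,1]*d,d],-1); return p@att(c).T+c['eye']
def ray(c,u,v,z):
    K=c['intrinsics'];r=att(c)@np.array([(u-K[0,2])/K[0,0],(v-K[1,2])/K[1,1],1]); e=np.array(c['eye']); return e+r*(z-e[2])/r[2]
E
python3 - <<'E'
from h import *
s=arm.read_state();print(s)
for n in('scene','top'):
    c=snap(n,n+'0');print(n,c['eye'],c['attitude'],c['intrinsics'])
a=[cv2.imread(f'pics/{n}0.png') for n in('scene','top')]
cv2.imwrite('pics/both.png',cv2.resize(np.vstack(a),None,fx=.78,fy=.78))
E
```

```text
{'time_s': 0.0, 'q': array([-1.33291145,  0.38425614,  0.01639565,  1.37115474, -0.00629724,
        1.38820445, -0.04649736]), 'dq': array([ 1.17993948e-03, -4.53493705e-05, -4.53687503e-04, -2.58297227e-03,
        1.21548310e-03,  4.87786562e-04,  1.81718029e-03]), 'joint_efforts': array([ 1.37149627e-04, -6.27609873e+01,  8.44491161e-01, -3.71811676e+01,
        1.66288210e-02,  1.44184328e-02, -9.01559872e-06]), 'tcp_pos': array([0.18499827, 0.59646488, 0.23026757]), 'eef_rot': array([-4.70582640e-01, -3.10589523e+00,  3.07415260e-03]), 'ft_force': array([-0.04079934, -0.83776103, -0.39169975]), 'wrist_torque': array([ 0.03122998, -0.00632896, -0.01666487]), 'finger_gap': 0.08528296687180255}
scene [ 1.12417229 -0.4467037   0.75623494] [-2.18625667 -0.95705763  0.41579147] [[403.11387191   0.         254.50578973]
 [  0.         403.11387191 195.71078657]
 [  0.           0.           1.        ]]
top [0.50878864 0.0246706  1.01151959] [-2.19735574  2.1483159  -0.0817724 ] [[373.01723852   0.         257.49049914]
 [  0.         373.01723852 190.97641835]
 [  0.           0.           1.        ]]
```

View pics/both.png

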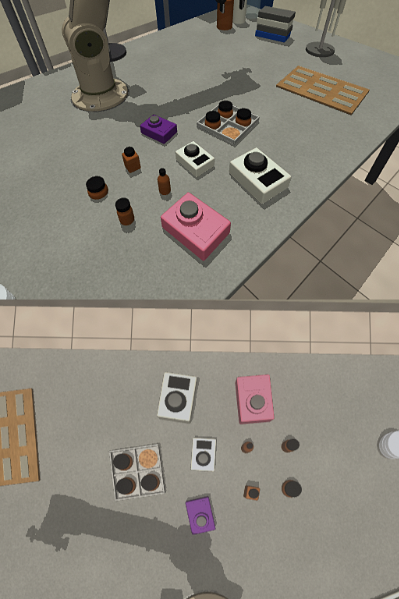

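The stitched picture shows two white recorders: the larger at (177,397) and the smaller at (204,453). There is also a pink one at (255,400) and a purple one at (200,515). The tray is at (137,470), with its cork cell at (149,458). Four loose items are at (248,447), (291,445), (252,492) and (292,488). The smaller white box should be the recorder, and the widest, lowest loose jar, at (292,488), should be the stray. Next I'll measure both with depth.

```bash
python3 - <<'E'
from h import *
c=load('top0');P=cloud(c);img=c['pixels'];Z=P[...,2]
hsv=cv2.cvtColor(img,cv2.COLOR_RGB2HSV)
m=((Z>0.012)&(Z<0.2)&(c['depth']>0)).astype(np.uint8)
m=cv2.morphologyEx(m,cv2.MORPH_OPEN,np.ones((3,3)))
n,l,st,ce=cv2.connectedComponentsWithStats(m)
for i in range(1,n):
    if st[i,4]<60: continue
    k=l==i;zt=np.percentile(Z[k],97);t=k&(Z>zt-.006);pts=P[t][:,:2].astype(np.float32)
    print(st[i],'ztop %.3f'%zt,'top ctr',P[t].mean(0).round(3),'rect',[np.round(x,3) for x in cv2.minAreaRect(pts)],'all',[np.round(x,3) for x in cv2.minAreaRect(P[k][:,:2].astype(np.float32))],np.median(hsv[k],0))
# cork
hs=hsv; k=((hs[...,0]>5)&(hs[...,0]<22)&(hs[...,1]>70)&(hs[...,2]>140)).astype(np.uint8); k[:,:120]=0
n,l,st,ce=cv2.connectedComponentsWithStats(cv2.morphologyEx(k,cv2.MORPH_CLOSE,np.ones((5,5))))
for i in range(1,n):
    if st[i,4]>60: print('cork',st[i],ce[i],ray(c,*ce[i],.005).round(3),P[l==i].mean(0).round(3))
o=cv2.resize(img[150:310,130:400,::-1],None,fx=2.9,fy=2.9,interpolation=cv2.INTER_CUBIC);cv2.imwrite('pics/crop.png',o)
E
```

```text
[ 201   93   52   65 2646] ztop 0.088 top ctr [0.745 0.124 0.087] rect [array([0.745, 0.124]), array([0.045, 0.045]), np.float64(45.398)] all [array([0.767, 0.121]), array([0.114, 0.157]), np.float64(82.425)] [ 28.  16. 172.]
[ 302   96   50   63 2690] ztop 0.087 top ctr [ 0.745 -0.144  0.086] rect [array([ 0.745, -0.145]), array([0.045, 0.045]), np.float64(46.309)] all [array([ 0.767, -0.142]), array([0.156, 0.113]), np.float64(6.215)] [173.  87. 195.]
[486 168  26  36 756] ztop 0.064 top ctr [ 0.622 -0.594  0.061] rect [array([ 0.621, -0.592]), array([0.039, 0.085]), np.float64(88.329)] all [array([ 0.618, -0.595]), array([0.091, 0.047]), np.float64(7.0)] [105.    6.  180.5]
[ 245  177   32   43 1265] ztop 0.062 top ctr [0.559 0.028 0.061] rect [array([0.559, 0.028]), array([0.031, 0.031]), np.float64(1.109)] all [array([0.575, 0.027]), array([0.08, 0.11]), np.float64(87.793)] [ 31.   9. 188.]
[362 178  22  17 288] ztop 0.080 top ctr [ 0.61  -0.261  0.077] rect [array([ 0.61 , -0.261]), array([0.036, 0.036]), np.float64(34.832)] all [array([ 0.609, -0.26 ]), array([0.038, 0.039]), 
[... 1087 characters left out ...]
y([0.042, 0.042]), np.float64(82.321)] [12. 84. 75.]
[ 238  252   38   49 1361] ztop 0.062 top ctr [0.357 0.03  0.061] rect [array([0.357, 0.03 ]), array([0.032, 0.032]), np.float64(48.374)] all [array([0.372, 0.033]), array([0.11, 0.08]), np.float64(13.882)] [143. 116. 145.]
[490 373  22  11 143] ztop 0.022 top ctr [ 0.124 -0.602  0.018] rect [array([ 0.123, -0.597]), array([0.019, 0.055]), np.float64(16.683)] all [array([ 0.123, -0.598]), array([0.019, 0.059]), np.float64(17.027)] [ 27.  18. 184.]
cork [178 192  24  24 458] [189.48471616 203.61790393] [0.556 0.219 0.005] [0.556 0.218 0.012]
cork [316 240  15  17  68] [320.57352941 249.44117647] [ 0.442 -0.136  0.005] [ 0.445 -0.128  0.057]
```

View pics/crop.png

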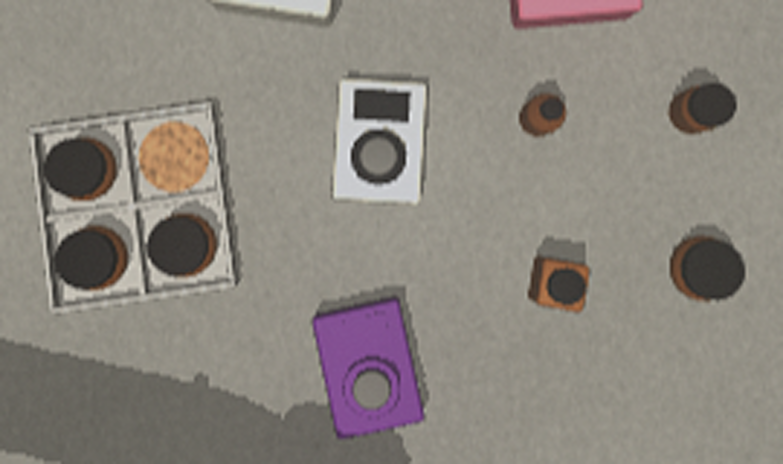

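The measurements fit the description:
- **Recorder:** the smaller white box measures 110 x 80 mm, with its button top at (0.559, 0.028, 0.061). The other white box is 157 x 114 mm.
- **Stray jar:** the lid is at (0.467, -0.271), 46 mm high and about 55 mm across. In the crop it is at (708,268).
- **Empty cell:** the cork is at (0.556, 0.218), in the crop at (174,156). It is 81 mm from the neighbouring jar, which matches the tray.

Now I'll work out the tool shifts.

```bash
cat > to.py <<'E'
import sys
from h import *
s=arm.read_state();M=R.from_rotvec(s['eef_rot']).as_matrix();t=np.array(eval(sys.argv[1]));d=t-s['tcp_pos']
print(s['time_s'],s['tcp_pos'].round(4),'f',s['ft_force'].round(2),'toolz',M[:,2].round(3),'frac',(M.T@d/.4).round(4),'|d|',np.linalg.norm(d).round(3),'gap',s['finger_gap'])
E
python3 to.py "[.559,.028,.16]"
```

```text
0.1 [0.185  0.5965 0.2304] f [ 0.13 -0.27  1.74] toolz [-0.    -0.002 -1.   ] frac [-1.314  -1.0802  0.1779] |d| 0.684 gap 0.08556073758834044
```

Call:
{"fn": "drive_tool", "kwargs": {"xyz": [[-0.07,-0.06,0],[-0.15,-0.12,0],[-0.23,-0.19,0],[-0.31,-0.255,0],[-0.39,-0.32,0]], "rot": [[0,0,0],[0,0,0],[0,0,0],[0,0,0],[0,0,0]], "claw": [0,0,0,0,0]}}

```text
time_s: 0.52
tcp_pos: [0.2968, 0.4264, 0.2308]
eef_rot: [-0.47, -3.106, 0.001]
ft_force: [0.9, 0.2, 0.3]
finger_gap: 0.0257
```

Call:
{"fn": "drive_tool", "kwargs": {"xyz": [[-0.08,-0.065,0],[-0.16,-0.13,0],[-0.24,-0.2,0],[-0.32,-0.26,0],[-0.4,-0.33,0]], "rot": [[0,0,0],[0,0,0],[0,0,0],[0,0,0],[0,0,0]], "claw": [0,0,0,0,0]}}

```text
time_s: 0.93
tcp_pos: [0.4101, 0.2539, 0.2311]
eef_rot: [-0.47, -3.106, -0.0]
ft_force: [1.4, 0.5, 0.4]
finger_gap: 0.0
```

Call:
{"fn": "drive_tool", "kwargs": {"xyz": [[-0.08,-0.065,0],[-0.16,-0.13,0],[-0.24,-0.2,0],[-0.32,-0.26,0],[-0.35,-0.29,0]], "rot": [[0,0,0],[0,0,0],[0,0,0],[0,0,0],[0,0,0]], "claw": [0,0,0,0,0]}}

```text
time_s: 1.35
tcp_pos: [0.511, 0.0974, 0.2312]
eef_rot: [0.481, 3.103, -0.003]
ft_force: [-1.2, -0.2, -0.3]
finger_gap: -0.0
```

```bash
python3 to.py "[.559,.028,.16]"
```

```text
1.35 [0.511  0.0974 0.2312] f [-1.22 -0.21 -0.3 ] toolz [ 0.001 -0.002 -1.   ] frac [-0.1666 -0.1287  0.1786] |d| 0.11 gap -2.814750654965738e-05
```

Call:
{"fn": "drive_tool", "kwargs": {"xyz": [[-0.05,-0.04,0.05],[-0.1,-0.08,0.1],[-0.15,-0.12,0.17],[-0.15,-0.12,0.17],[-0.15,-0.12,0.17]], "rot": [[0,0,0],[0,0,0],[0,0,0],[0,0,0],[0,0,0]], "claw": [0,0,0,0,0]}}

```text
time_s: 1.77
tcp_pos: [0.5509, 0.0379, 0.1611]
eef_rot: [-0.475, -3.101, 0.004]
ft_force: [0.1, -0.1, 0.7]
finger_gap: 0.0
```

```bash
python3 - <<'E'
from h import *
c=snap('wrist','w1');print(c['eye'],c['attitude'])
P=cloud(c)
# expected pixel of button
Mi=att(c).T@(np.array([.559,.028,.061])-c['eye']);K=c['intrinsics'];print('exp px',K[0,0]*Mi[0]/Mi[2]+K[0,2],K[1,1]*Mi[1]/Mi[2]+K[1,2])
E
python3 to.py "[.559,.028,.07]"
```

```text
[0.48073812 0.06094949 0.30277483] [2.33180599 1.71229423 0.24830545]
exp px 245.68798151716734 199.98721869815935
1.8167 [0.5514 0.0395 0.1625] f [0.3  0.75 0.57] toolz [-0.002 -0.001 -1.   ] frac [-0.0271 -0.0216  0.2312] |d| 0.094 gap -0.00017181026908711617
```

View pics/w1.png

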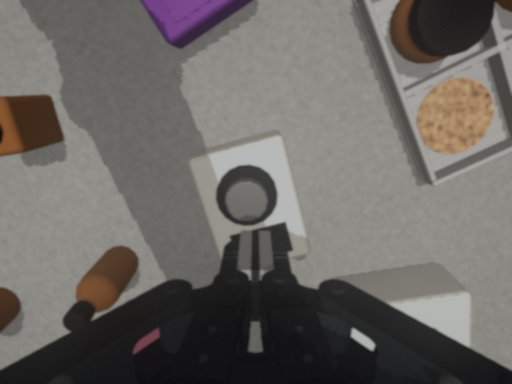

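The wrist view shows the small white box with its button centre at about (247,198). I expected (246,200), so the two agree. The cork is at (455,115). I'll move over the button and press.

Call:
{"fn": "drive_tool", "kwargs": {"xyz": [[-0.027,-0.022,0.06],[-0.027,-0.022,0.12],[-0.027,-0.022,0.18],[-0.027,-0.022,0.22],[-0.027,-0.022,0.22]], "rot": [[0,0,0],[0,0,0],[0,0,0],[0,0,0],[0,0,0]], "claw": [0,0,0,0,0]}}

```text
time_s: 2.23
tcp_pos: [0.5575, 0.03, 0.0729]
eef_rot: [-0.466, -3.102, 0.001]
ft_force: [-0.2, 0.5, 0.1]
finger_gap: -0.0
```

```bash
python3 to.py "[.559,.028,.0555]"
```

```text
2.2333 [0.5575 0.03   0.0729] f [-0.18  0.48  0.09] toolz [-0.004  0.    -1.   ] frac [-0.0051 -0.0036  0.0435] |d| 0.018 gap -2.2192105251573912e-05
```

Call:
{"fn": "drive_tool", "kwargs": {"xyz": [[0,0,0.015],[0,0,0.025],[0,0,0.035],[0,0,0.042],[0,0,0.042]], "rot": [[0,0,0],[0,0,0],[0,0,0],[0,0,0],[0,0,0]], "claw": [0,0,0,0,0]}}

```text
time_s: 2.65
tcp_pos: [0.5603, 0.0287, 0.059]
eef_rot: [0.47, 3.105, 0.001]
ft_force: [-0.1, 1.4, 2.6]
finger_gap: 0.0004
```

Call:
{"fn": "drive_tool", "kwargs": {"xyz": [[0,0,0.003],[0,0,0.003],[0,0,0.003],[0,0,0.003],[0,0,0.003]], "rot": [[0,0,0],[0,0,0],[0,0,0],[0,0,0],[0,0,0]], "claw": [0,0,0,0,0]}}

```text
time_s: 3.07
tcp_pos: [0.56, 0.0283, 0.0576]
eef_rot: [0.47, 3.105, 0.0]
ft_force: [2.1, 1.4, 3.2]
finger_gap: -0.0001
```

Call:
{"fn": "drive_tool", "kwargs": {"xyz": [[0,0,0.003],[0,0,0.005],[0,0,0.007],[0,0,0.007],[0,0,0.007]], "rot": [[0,0,0],[0,0,0],[0,0,0],[0,0,0],[0,0,0]], "claw": [0,0,0,0,0]}}

```text
time_s: 3.48
tcp_pos: [0.5601, 0.0283, 0.0559]
eef_rot: [0.471, 3.105, 0.002]
ft_force: [-3.9, 1.3, 16.8]
finger_gap: 0.0003
```

Call:
{"fn": "drive_tool", "kwargs": {"xyz": [[0,0,0.003],[0,0,0.005],[0,0,0.005],[0,0,0.005],[0,0,0.005]], "rot": [[0,0,0],[0,0,0],[0,0,0],[0,0,0],[0,0,0]], "claw": [0,0,0,0,0]}}

```text
time_s: 3.9
tcp_pos: [0.5602, 0.0284, 0.0556]
eef_rot: [0.471, 3.105, 0.003]
ft_force: [-12.2, 1.8, 33.7]
finger_gap: 0.0
```

The force rose from 3 N to 34 N while z stayed at 0.0556 m, so the button is fully down on its stop. Next I'll lift and go to the stray jar.

Call:
{"fn": "drive_tool", "kwargs": {"xyz": [[0,0,-0.06],[0,0,-0.14],[0,0,-0.22],[0,0,-0.3],[0,0,-0.37]], "rot": [[0,0,0],[0,0,0],[0,0,0],[0,0,0],[0,0,0]], "claw": [0,0,0,0,0]}}

```text
time_s: 4.32
tcp_pos: [0.559, 0.0274, 0.2018]
eef_rot: [-0.472, -3.105, 0.001]
ft_force: [0.8, 0.7, 0.2]
finger_gap: 0.0
```

```bash
python3 to.py "[.467,-.271,.2]"
```

```text
4.3167 [0.559  0.0274 0.2018] f [0.83 0.67 0.21] toolz [-0.001 -0.001 -1.   ] frac [-0.0022 -0.7805  0.0053] |d| 0.312 gap 5.9645570341838394e-06
```

Call:
{"fn": "drive_tool", "kwargs": {"xyz": [[0,-0.08,0],[0,-0.16,0],[0,-0.24,0],[0,-0.32,0],[0,-0.4,0]], "rot": [[0,0,0],[0,0,0],[0,0,0],[0,0,0],[0,0,0]], "claw": [0,0,0,0,0]}}

```text
time_s: 4.73
tcp_pos: [0.5106, -0.1263, 0.1997]
eef_rot: [-0.471, -3.104, 0.001]
ft_force: [-1.2, -0.5, 0.7]
finger_gap: 0.0001
```

Call:
{"fn": "drive_tool", "kwargs": {"xyz": [[0,-0.08,0],[0,-0.16,0],[0,-0.24,0],[0,-0.32,0],[0,-0.37,0]], "rot": [[0,0,0],[0,0,0],[0,0,0],[0,0,0],[0,0,0]], "claw": [0,0,0,0,0]}}

```text
time_s: 5.15
tcp_pos: [0.4655, -0.2697, 0.2]
eef_rot: [-0.477, -3.103, 0.002]
ft_force: [-1.3, -0.9, 0.2]
finger_gap: 0.0002
```

```bash
python3 - <<'E'
from h import *
c=snap('wrist','w2')
Mi=att(c).T@(np.array([.467,-.271,.046])-c['eye']);K=c['intrinsics'];print('exp px',K[0,0]*Mi[0]/Mi[2]+K[0,2],K[1,1]*Mi[1]/Mi[2]+K[1,2])
E
python3 to.py "[.467,-.271,.078]"
```

```text
exp px 253.8795053547443 171.0574602802473
5.2 [ 0.4639 -0.273   0.2001] f [-2.1  -2.29  1.29] toolz [-0.002 -0.002 -1.   ] frac [-0.0063  0.0081  0.3053] |d| 0.122 gap -0.00026484844630043463
```

View pics/w2.png

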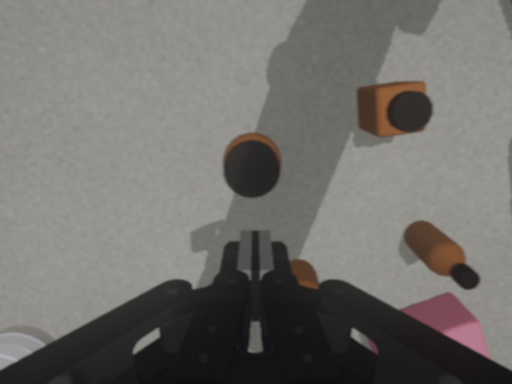

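The lid centre is at (252,169), against (254,171) expected, so the position holds. I'll lower to 3 cm above it and hold.

Call:
{"fn": "drive_tool", "kwargs": {"xyz": [[-0.005,0.006,0.07],[-0.005,0.006,0.14],[-0.005,0.006,0.21],[-0.005,0.006,0.27],[-0.005,0.006,0.305]], "rot": [[0,0,0],[0,0,0],[0,0,0],[0,0,0],[0,0,0]], "claw": [0,0,0,0,0]}}

```text
time_s: 5.62
tcp_pos: [0.4686, -0.2632, 0.0749]
eef_rot: [-0.47, -3.101, -0.001]
ft_force: [-0.2, 0.7, -0.2]
finger_gap: 0.0
```

Call:
{"fn": "drive_tool", "kwargs": {"xyz": [[0,0,0],[0,0,0],[0,0,0],[0,0,0],[0,0,0]], "rot": [[0,0,0],[0,0,0],[0,0,0],[0,0,0],[0,0,0]], "claw": [0,0,0,0,0]}}

```text
time_s: 6.03
tcp_pos: [0.4717, -0.2646, 0.0797]
eef_rot: [0.47, 3.104, -0.001]
ft_force: [-0.3, -1.0, -0.1]
finger_gap: 0.0
```

Call:
{"fn": "drive_tool", "kwargs": {"xyz": [[0,0,0],[0,0,0],[0,0,0],[0,0,0],[0,0,0]], "rot": [[0,0,0],[0,0,0],[0,0,0],[0,0,0],[0,0,0]], "claw": [0,0,0,0,0]}}

```text
time_s: 6.45
tcp_pos: [0.471, -0.2642, 0.0786]
eef_rot: [0.47, 3.106, -0.0]
ft_force: [0.7, 0.7, -0.9]
finger_gap: 0.0003
```

Call:
{"fn": "drive_tool", "kwargs": {"xyz": [[0,0,0],[0,0,0],[0,0,0],[0,0,0],[0,0,0]], "rot": [[0,0,0],[0,0,0],[0,0,0],[0,0,0],[0,0,0]], "claw": [0,0,0,0,0]}}

```text
time_s: 6.87
tcp_pos: [0.471, -0.2643, 0.0785]
eef_rot: [-0.471, -3.106, 0.0]
ft_force: [-0.3, 1.1, 0.1]
finger_gap: -0.0002
```

Call:
{"fn": "drive_tool", "kwargs": {"xyz": [[0,0,0],[0,0,0],[0,0,0],[0,0,0],[0,0,0]], "rot": [[0,0,0],[0,0,0],[0,0,0],[0,0,0],[0,0,0]], "claw": [0,0,0,0,0]}}

```text
time_s: 7.28
tcp_pos: [0.471, -0.2643, 0.0785]
eef_rot: [-0.471, -3.106, 0.0]
ft_force: [0.8, 0.0, -0.5]
finger_gap: 0.0002
```

Call:
{"fn": "drive_tool", "kwargs": {"xyz": [[0,0,0],[0,0,0],[0,0,0],[0,0,0],[0,0,0]], "rot": [[0,0,0],[0,0,0],[0,0,0],[0,0,0],[0,0,0]], "claw": [0,0,0,0,0]}}

```text
time_s: 7.7
tcp_pos: [0.471, -0.2643, 0.0785]
eef_rot: [-0.471, -3.106, 0.0]
ft_force: [0.2, -0.3, 0.6]
finger_gap: -0.0003
```

```bash
python3 to.py "[.467,-.271,.078]"; python3 - <<'E'
from h import *
c=snap('top','t2')
E
```

```text
7.7 [ 0.471  -0.2643  0.0785] f [ 0.16 -0.27  0.61] toolz [-0. -0. -1.] frac [ 0.0045 -0.019   0.0013] |d| 0.008 gap -0.0003210580032323213
```

The fingertips held 8 mm from the jar's centre for 2.1 s, 32 mm above the lid. Now I'll go up and across to the cell.

Call:
{"fn": "drive_tool", "kwargs": {"xyz": [[0,0,-0.06],[0,0,-0.13],[0,0,-0.2],[0,0,-0.27],[0,0,-0.31]], "rot": [[0,0,0],[0,0,0],[0,0,0],[0,0,0],[0,0,0]], "claw": [0,0,0,0,0]}}

```text
time_s: 8.17
tcp_pos: [0.4717, -0.265, 0.2057]
eef_rot: [0.471, 3.103, -0.001]
ft_force: [-0.4, -0.4, 0.2]
finger_gap: -0.0002
```

```bash
python3 to.py "[.556,.218,.2]"
```

```text
8.1667 [ 0.4717 -0.265   0.2057] f [-0.37 -0.42  0.23] toolz [ 0.003 -0.001 -1.   ] frac [0.1571 1.2157 0.0136] |d| 0.49 gap -0.00022733177071246411
```

Call:
{"fn": "drive_tool", "kwargs": {"xyz": [[0.01,0.08,0],[0.02,0.16,0],[0.03,0.24,0],[0.04,0.32,0],[0.05,0.4,0]], "rot": [[0,0,0],[0,0,0],[0,0,0],[0,0,0],[0,0,0]], "claw": [0,0,0,0,0]}}

```text
time_s: 8.58
tcp_pos: [0.4993, -0.1041, 0.2027]
eef_rot: [0.471, 3.106, 0.0]
ft_force: [1.2, 0.5, -0.4]
finger_gap: -0.0003
```

Call:
{"fn": "drive_tool", "kwargs": {"xyz": [[0.01,0.08,0],[0.02,0.16,0],[0.03,0.24,0],[0.04,0.32,0],[0.05,0.4,0]], "rot": [[0,0,0],[0,0,0],[0,0,0],[0,0,0],[0,0,0]], "claw": [0,0,0,0,0]}}

```text
time_s: 9.0
tcp_pos: [0.5276, 0.0548, 0.2026]
eef_rot: [0.471, 3.106, 0.0]
ft_force: [0.0, -0.3, -0.9]
finger_gap: 0.0001
```

Call:
{"fn": "drive_tool", "kwargs": {"xyz": [[0.01,0.08,0],[0.02,0.16,0],[0.03,0.24,0],[0.04,0.32,0],[0.05,0.38,0]], "rot": [[0,0,0],[0,0,0],[0,0,0],[0,0,0],[0,0,0]], "claw": [0,0,0,0,0]}}

```text
time_s: 9.42
tcp_pos: [0.5533, 0.2076, 0.2022]
eef_rot: [-0.467, -3.106, -0.001]
ft_force: [-0.2, 0.0, -0.3]
finger_gap: 0.0
```

Call:
{"fn": "drive_tool", "kwargs": {"xyz": [[0,0,0],[0,0,0],[0,0,0],[0,0,0],[0,0,0]], "rot": [[0,0,0],[0,0,0],[0,0,0],[0,0,0],[0,0,0]], "claw": [0,0,0,0,0]}}

```text
time_s: 9.83
tcp_pos: [0.5538, 0.2028, 0.2027]
eef_rot: [0.474, 3.105, -0.0]
ft_force: [0.1, 0.3, 0.2]
finger_gap: 0.0001
```

```bash
python3 - <<'E'
from h import *
c=snap('wrist','w3')
Mi=att(c).T@(np.array([.556,.218,.006])-c['eye']);K=c['intrinsics'];print('exp px',K[0,0]*Mi[0]/Mi[2]+K[0,2],K[1,1]*Mi[1]/Mi[2]+K[1,2])
E
python3 to.py "[.556,.218,.07]"
```

```text
exp px 269.35176291562334 156.31664565411705
9.8833 [0.5537 0.203  0.2027] f [ 0.26  0.14 -0.4 ] toolz [ 0. -0. -1.] frac [0.0059 0.0375 0.3318] |d| 0.134 gap -5.3609317810419726e-05
```

View pics/w3.png

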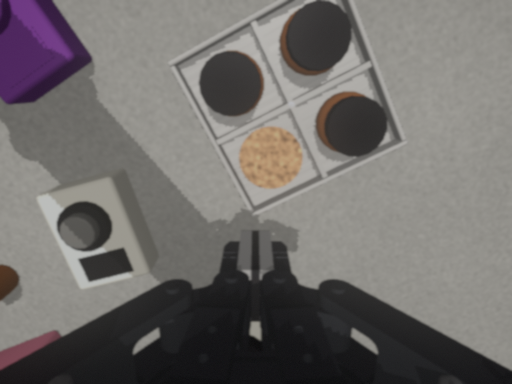

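The cork is at (271,157), against (269,156) expected. The TCP will stop at z = 0.07, above the 0.051 lids.

Call:
{"fn": "drive_tool", "kwargs": {"xyz": [[0.006,0.037,0],[0.006,0.037,0.08],[0.006,0.037,0.17],[0.006,0.037,0.26],[0.006,0.037,0.325]], "rot": [[0,0,0],[0,0,0],[0,0,0],[0,0,0],[0,0,0]], "claw": [0,0,0,0,0]}}

```text
time_s: 10.3
tcp_pos: [0.5544, 0.2196, 0.0696]
eef_rot: [-0.47, -3.104, 0.001]
ft_force: [-0.2, 0.5, -0.6]
finger_gap: 0.0
```

Call:
{"fn": "drive_tool", "kwargs": {"xyz": [[0,0,0],[0,0,0],[0,0,0],[0,0,0],[0,0,0]], "rot": [[0,0,0],[0,0,0],[0,0,0],[0,0,0],[0,0,0]], "claw": [0,0,0,0,0]}}

```text
time_s: 10.72
tcp_pos: [0.557, 0.2198, 0.0748]
eef_rot: [0.47, 3.103, 0.004]
ft_force: [-0.2, -0.1, 0.1]
finger_gap: -0.0001
```

Call:
{"fn": "drive_tool", "kwargs": {"xyz": [[0,0,0],[0,0,0],[0,0,0],[0,0,0],[0,0,0]], "rot": [[0,0,0],[0,0,0],[0,0,0],[0,0,0],[0,0,0]], "claw": [0,0,0,0,0]}}

```text
time_s: 11.13
tcp_pos: [0.5556, 0.2192, 0.0725]
eef_rot: [-0.471, -3.106, 0.0]
ft_force: [0.7, 0.5, 0.8]
finger_gap: -0.0
```

Call:
{"fn": "drive_tool", "kwargs": {"xyz": [[0,0,0],[0,0,0],[0,0,0],[0,0,0],[0,0,0]], "rot": [[0,0,0],[0,0,0],[0,0,0],[0,0,0],[0,0,0]], "claw": [0,0,0,0,0]}}

```text
time_s: 11.55
tcp_pos: [0.5556, 0.2192, 0.0724]
eef_rot: [-0.471, -3.106, 0.0]
ft_force: [-0.6, -0.9, -0.1]
finger_gap: 0.0002
```

Call:
{"fn": "drive_tool", "kwargs": {"xyz": [[0,0,0],[0,0,0],[0,0,0],[0,0,0],[0,0,0]], "rot": [[0,0,0],[0,0,0],[0,0,0],[0,0,0],[0,0,0]], "claw": [0,0,0,0,0]}}

```text
time_s: 11.97
tcp_pos: [0.5556, 0.2192, 0.0725]
eef_rot: [-0.471, -3.106, 0.0]
ft_force: [0.7, -0.4, 0.2]
finger_gap: -0.0001
```

Call:
{"fn": "drive_tool", "kwargs": {"xyz": [[0,0,0],[0,0,0],[0,0,0],[0,0,0],[0,0,0]], "rot": [[0,0,0],[0,0,0],[0,0,0],[0,0,0],[0,0,0]], "claw": [0,0,0,0,0]}}

```text
time_s: 12.38
tcp_pos: [0.5556, 0.2192, 0.0725]
eef_rot: [-0.471, -3.106, 0.0]
ft_force: [-0.2, -0.4, -0.2]
finger_gap: -0.0002
```

```bash
python3 to.py "[.556,.218,.07]"; python3 - <<'E'
from h import *
a=load('scene0');b=snap('scene','s3')
P=cloud(b)
d=np.abs(a['pixels'].astype(int)-b['pixels']).max(2)
for n,p in dict(button=(.559,.028,.061),stray=(.467,-.271,.046),slim=(.601,-.119,.095),med=(.61,-.261,.078),sq=(.451,-.135,.08)).items():
    M=att(b).T@(np.array(p)-b['eye']);K=b['intrinsics'];u,v=int(K[0,0]*M[0]/M[2]+K[0,2]),int(K[1,1]*M[1]/M[2]+K[1,2])
    w=np.s_[v-12:v+20,u-15:u+15];print(n,u,v,'mean change',d[w].mean().round(1),'z',P[v-2:v+3,u-2:u+3,2].mean().round(4), 'z0',cloud(a)[v-2:v+3,u-2:u+3,2].mean().round(4))
E
```

```text
12.3833 [0.5556 0.2192 0.0725] f [-0.17 -0.37 -0.2 ] toolz [-0. -0. -1.] frac [-0.0018 -0.0025  0.0062] |d| 0.003 gap -0.00020809869748376295
button 245 187 mean change 22.5 z 0.0609 z0 0.0615
stray 122 233 mean change 3.7 z 0.045 z0 0.0449
slim 207 216 mean change 4.7 z 0.0674 z0 0.0673
med 157 259 mean change 3.9 z 0.077 z0 0.0773
sq 165 191 mean change 4.3 z 0.0788 z0 0.079
```

View pics/s3.png

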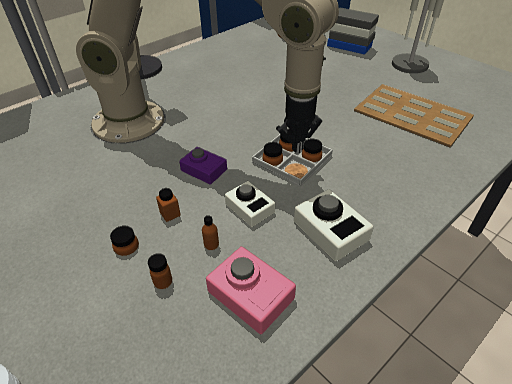

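The scene view shows the gripper over the cork cell at about (296,165). The button stands at its released height, and the loose jars are where they stood. Handing in.

```bash
python3 -c "
from h import *
print(arm.job_done())"
```

```text
the job is handed in; nothing more can be done
None
```

I pressed the button on the smaller white recorder, pointed at the stray jar, then pointed at the empty tray cell and handed the job in there. It took about 12.4 s of the 58 s allowed; the hand-in reported no verdict.

- **Button:** it went down to its stop, at z = 0.0556 m with the force rising to 34 N. The last picture shows it back up at 0.061 m.
- **Stray jar:** the fingertips held for 2.1 s about 32 mm above the lid. They were 8 mm off centre, inside the 25 mm allowed; I did not correct this.
- **Empty cell:** they held for 2.1 s about 67 mm above the floor, within about 2 mm of the measured centre, and stayed there at hand-in.
- **Jars and bottles:** the stray jar and the three other loose items matched their first picture in colour and height. I did not compare the three jars in the tray that way. Forces stayed at noise level near the jars and the tray, with no sign of a touch.

No check failed. In every close-up the target appeared within 2 pixels of where I expected it.

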